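# Charge the grinding jar

### The arm

A 7-joint arm with a two-finger parallel gripper is mounted at the origin on the work surface. World frame = base frame: x ahead of the robot, y to its left, z up, the work surface at z = 0. Lengths are in mm, angles in rad, forces in N, time in s.
With the tool pointing down it reaches from about 400 to 875 mm from the base axis. Payload 4.4 kg.
Tool frame: the origin (TCP) lies between the finger pads; the fingertips stand 17 mm ahead of it and the grasp point (between the pads) lies 2 mm behind it; z points along the fingers, y is the line along which they close (so a half turn about z gives the same grasp; the last joint's range is limited). The gripper opens to 85 mm and grips with 20 to 120 N. Pads are 22 mm wide; open, the fingers measure 114 mm over their backs; the gripper's body (76 mm by 85 mm) begins 54 mm behind the grasp point. The pads swing forward as they close: fully open they stand 13 mm farther back than shut.
Start: joints at [1.054, 0.628, 0.038, 1.517, -0.027, 0.996, -0.02], TCP at [283.223, -585.066, 248.313] pointing down, gripper open.
Joint ranges: [-3.06, 3.06], [-0.37, 2.12], [-1.25, 1.32], [0.18, 2.47], [-1.1, 4.24], [0.23, 1.98], [-2.94, 2.94]. Speed limits (rad/s): [2.57, 2.57, 3.14, 3.14, 3.14, 3.14, 3.14].

### API

Orientations are given as [roll, pitch, yaw] about the fixed x, y, z axes, in that order (R = Rz(yaw) Ry(pitch) Rx(roll)).
In Python, from cell import sensors, get_image, ctrl gives the robot as it stands.
- The arm moves only by the tool send_rows, never from a script. Its argument "series" is a list of rows, each a list of 3 entries, a list of its own where there are three numbers: the finger opening in mm, from 0 to 85.4, then the shift along the world's x, y, z in units of 60 mm (1.0 is 60 mm), then the turn, a rotation vector about the world's x, y, z in units of 5 degrees (1.0 is 5 degrees). A call has 1 to 8 rows; each row shifts and turns the commanded pose from where the row before left it; what a row does not reach is not made up. A row lasts 1/8 s, in which the tool goes at most 62.5 mm and 10.7 degrees, less where a joint would pass 70% of its speed; a pose out of reach is approached as far as the arm can. A call is refused whole if a number of a shift passes 1 or a number of a turn 1, either way. A call with a gripper value outside its range is refused whole. The fingers move at their own pace and stop on an object; the grip force is fixed at half the most. Time passes only in rows, so rows that do not move let the fingers close. It gives the time, the measured TCP pose, the force, the opening and the grip force at its end, in the units of the state.
- sensors.read_state(): the state, without advancing time (a new reading comes with each control period).
- get_image(name): name is "scene" or "top" or "wrist"; returns a dict with "img" (384x512x3 uint8, red, green, blue), "depth" (384x512 float32, mm along the optical axis (not along the pixel's ray), 0 where there is no reading), "vfov" (degrees; the focal length in pixels is half the picture's height over the tangent of half this angle, whatever the lens; pixels are square), "cx", "cy" (the principal point, pixels), "world_to_cam" (4x4, takes a point from world to camera coordinates). Camera axes: x right, y down, z forward; pixel columns grow to the right and rows downward; lengths in mm; the calibration is good to about 2 mm. The wrist camera is an equidistant fisheye: a pixel r from the principal point sees the ray r / f radians off the axis. A picture is of the moment at which its call begins.
- ctrl.finish_job(): hands the job in; it is judged then, once.
The state is a dict: "clock": time; "qpos": joint angles; "qd": joint speeds; "tau": joint torques, N m; "eef_pos": TCP position; "tool_rot": TCP orientation; "force": force on the tool from outside, world axes, zero at the start; "torque": the same for the moment, N m; "width": finger opening in mm; "gripper_force": force on a finger pad.
Only numpy, scipy, OpenCV 4.12 (cv2) and the standard library are available. Lean on these libraries where they do the work, as an engineer would, in place of code of your own. Each camera call takes 0.05 s, during which the arm holds its last target. There are 200 camera calls.

### The job

With the scoop, take the six grinding balls out of the blue bin and tip them into the open grinding jar; the fingers must never touch the balls. Once all six are in, put the lid properly on the jar and have the empty scoop back in its steel tray, flat on its underside. Do not ram or bear down hard on the bin with the scoop, do not push the jar about or tip it, and leave the other jars, bottles and the loose cap alone.

Things in the scene. Friction and masses are not known exactly. Their poses are not given: they have to be found in the camera images.
- bin: Fixed blue plastic picking bin standing on the table, 200 mm long (x), 104 wide (y), 75 high. Origin: centre of the underside; x points to its closed back, the low open front faces -x. Inside 192 x 96 mm, walls and floor 4 mm thick. Front wall 32 high; side walls 32 high from x = -100 to -70, sloping up to 75 at x = -10, then 75 to the back wall (75 high).
- bin_floor (a point): Middle of the bin's inner floor, 4 mm above its underside. Six balls start loose on the flat floor in the rear half (x from 16 to 74 mm, over most of the width).
- bin_cove (a point): Foot of a flat 45-degree cove that fills the corner of floor and back wall right across the bin: it leaves the floor here, at x = 82, z = 4 mm, and meets the back wall at x = 96, z = 18.
- tray: Fixed shallow steel tray on the table, for the scoop, 220 (x) by 124 (y) mm outside, rim 14 mm high, walls and floor 3 mm thick. Origin: centre of the underside, x along its length. The scoop starts lying in it, bowl at +x, handle towards -x.
- scoop: Steel scoop, about 150 g, open front, flat floor. Origin: centre of the bowl's underside; x forward to the lip, z up when it stands on its underside (as at the start). Bowl 90 mm long (x -45 to 45), 86 wide, 2 mm sheet; back wall 40 high, side walls 40 high up to x = -20, sloping down to the floor at x = 35. Balls roll in or out over the lip once it is tilted some 10 degrees or more.
- scoop_grip (a point): Point on the scoop's handle where it is well held, at x = -94, z = 59 mm in the scoop's frame. The handle is a straight black bar, 14 mm wide (scoop's y), 22 thick, that rises backwards at 30 degrees from x = -44, z = 30 to x = -152, z = 92 mm (centre line); fingers close across the 14 mm.
- scoop_lip (a point): Middle of the scoop's front lower edge, at x = 45, z = 0 mm in the scoop's frame; the lip is straight and 86 mm wide.
- jar: Open steel grinding jar standing loose on the table, 2.4 kg, 120 mm outer diameter, 85 mm high, bore 98 mm, inner floor 12 mm above its underside (cream disc). Origin: centre of the underside, z up.
- lid: Loose lid of the jar, about 350 g. Origin: centre of the underside, z up. Lower spigot (cream, red seal) 92 mm diameter, 84 at its bevelled foot, 8 high, enters the jar's bore; above it a steel flange 118 mm diameter, z 8 to 18. It starts on the table, standing on its spigot. Properly on, its origin is 77 mm above the jar's underside.
- lid_grip (a point): Centre of the lid's dark grip bar, 41 mm above the lid's origin. The bar runs along the lid's x: 74 mm long, 14 wide (y), z from 33 to 49 mm, open below between a post at each end; fingers close across the 14 mm.
- ball1_center (a point): Centre of a cream-white polished zirconia grinding ball, 20 mm diameter, 25 g; slippery, rolls easily.
- ball2_center (a point): Centre of a cream-white polished zirconia grinding ball, 20 mm diameter, 25 g; slippery, rolls easily.
- ball3_center (a point): Centre of a cream-white polished zirconia grinding ball, 20 mm diameter, 25 g; slippery, rolls easily.
- ball4_center (a point): Centre of a cream-white polished zirconia grinding ball, 20 mm diameter, 25 g; slippery, rolls easily.
- ball5_center (a point): Centre of a cream-white polished zirconia grinding ball, 20 mm diameter, 25 g; slippery, rolls easily.
- ball6_center (a point): Centre of a cream-white polished zirconia grinding ball, 20 mm diameter, 25 g; slippery, rolls easily.
- jar_a: Bystander: translucent specimen jar with white screw cap, 82 mm diameter, 95 high; origin at the centre of its underside.
- jar_b: Bystander: translucent specimen jar with white cap, 72 mm diameter, 75 high; origin at the centre of its underside.
- amber: Bystander: amber bottle with black cap, 48 mm diameter, 120 high; origin at the centre of its underside.
- cap: Bystander: loose white screw cap lying on the table, 53 mm diameter, 18 high; origin at the centre of its underside.
- pot: Bystander: small white pot with blue cap, 52 mm diameter, 50 high; origin at the centre of its underside.
Not all that is in view belongs to the job. What is shaped like the lid but pink is not meant. What is shaped like the scoop but purple is not meant.

How it is judged:
By the outcome, as a careful person would: the job done as asked, in the order asked, and still so for the second after the job is handed in, with the robot touching nothing.
It also fails if it takes over 72 s, if anything falls off the work surface, if the arm or the gripper's body presses on something with over 40 N, if the wrist force passes 120 N, or if a joint passes its speed limit or range.

## Working session

There is one attempt and no reset: what is moved stays moved. The work goes in short steps, Python scripts to look and compute and a tool call to move; the robot and the scene stay as the last step left them, time stands still between calls to the robot, and variables do not carry over. Pictures are saved under pics/ and viewed, at most 10 in all, crops included, and the job is handed in when it is done.

Besides the shell and the picture viewer there is one more tool, called after ">>>" by a JSON object that holds its "op" and its "data". send_rows: Moves the arm, as the interface text tells. Its arguments: {"type":"object","properties":{"series":{"type":"array"}},"required":["series"]}

```bash
mkdir -p pics; ls
cat > h.py <<'E'
import numpy as np, cv2
from cell import sensors, get_image, ctrl
from scipy.spatial.transform import Rotation as R
def cam(n):
    d=get_image(n); d['f']=d['img'].shape[0]/2/np.tan(np.radians(d['vfov']/2)); d['n']=n; return d
def cloud(d):
    h,w=d['depth'].shape; v,u=np.mgrid[:h,:w]; x=(u-d['cx']);y=(v-d['cy']);z=d['depth']
    if d['n']=='wrist':
        r=np.hypot(x,y)+1e-9; t=np.tan(r/d['f'])/r; P=np.stack([x*t*z,y*t*z,z],-1)
    else: P=np.stack([x/d['f']*z,y/d['f']*z,z],-1)
    T=np.linalg.inv(d['world_to_cam']); return P@T[:3,:3].T+T[:3,3]
def save(d,name,crop=None,s=1):
    i=d['img'][...,::-1]
    if crop: i=i[crop[1]:crop[3],crop[0]:crop[2]]
    cv2.imwrite('pics/'+name,cv2.resize(i,None,fx=s,fy=s,interpolation=cv2.INTER_CUBIC))
E
python3 - <<'E'
from h import *
a=cam('scene');b=cam('top')
save(a,'s1.png',s=1.5);save(b,'t1.png',s=1.5)
np.savez('d1.npz',ca=cloud(a),cb=cloud(b),ia=a['img'],ib=b['img'])
print(sensors.read_state()); print(b['world_to_cam'],b['f'],b['cx'],b['cy'])
E
```

```text
pics
{'clock': 0.1, 'qpos': array([ 1.05418557,  0.62926375,  0.03845845,  1.5182614 , -0.02698847,
        0.9962746 , -0.01997932]), 'qd': array([-1.47849342e-03, -2.23773619e-03, -3.61214558e-04, -1.53093179e-03,
       -2.22523918e-03,  3.62865779e-04,  9.14027250e-05]), 'tau': array([ 1.98737151e-03, -5.64534116e+01,  1.22997142e+00, -1.93972689e+01,
        1.11727897e-02,  5.46636031e-03,  1.24701162e-05]), 'eef_pos': array([ 282.99351046, -584.58446574,  247.4768148 ]), 'tool_rot': array([-3.13990428e+00,  3.48791829e-05,  4.50826812e-01]), 'force': array([ 0.29878277, -0.53924061,  0.05048267]), 'torque': array([ 0.01189206,  0.0212029 , -0.02058526]), 'gripper_force': 0.0, 'width': 85.52935940089372}
[[ 1.16932793e-02 -9.99731389e-01  2.00104223e-02 -2.92901276e+01]
 [-9.86789461e-01 -1.47711162e-02 -1.61333114e-01  5.02953864e+02]
 [ 1.61585354e-01 -1.78595607e-02 -9.86697121e-01  1.29789852e+03]
 [ 0.00000000e+00  0.00000000e+00  0.00000000e+00  1.00000000e+00]] 439.37240279516146 253.9307550879627 191.8425705252767
```

View pics/s1.png

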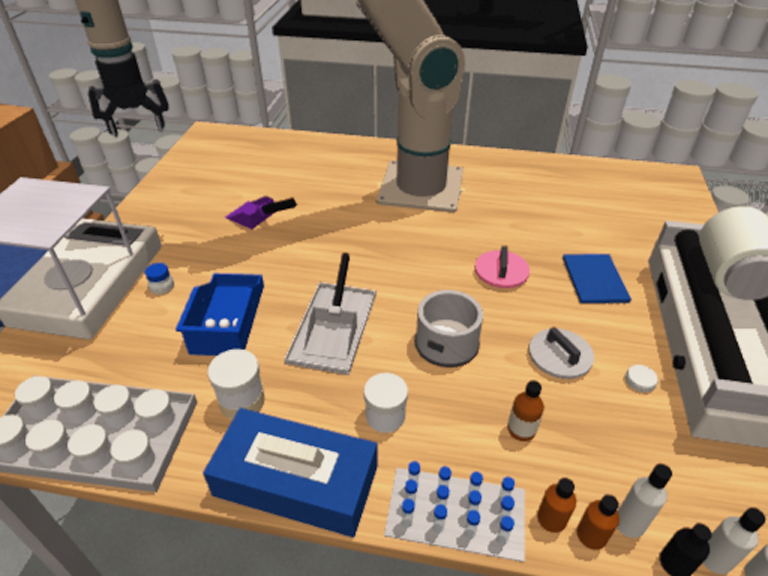

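View pics/t1.png

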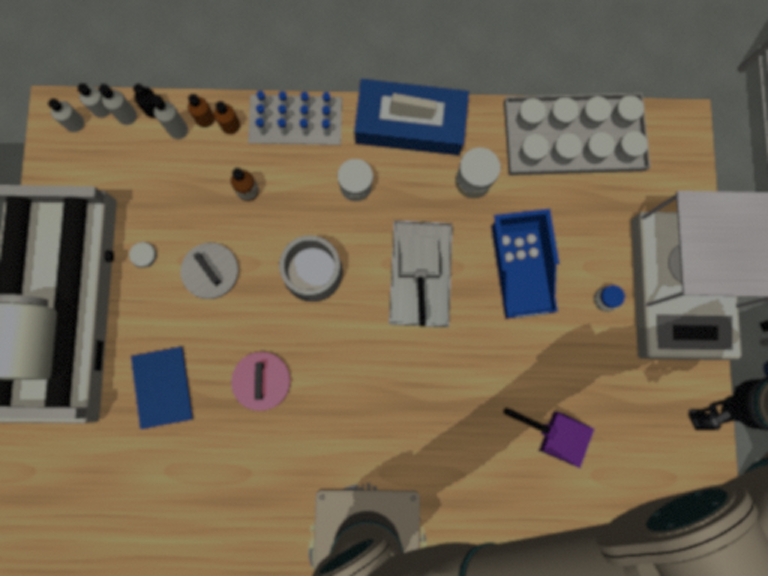

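The pictures show these candidates, in pixels of the 768-wide top view:
- **Lids:** grey at (209,270), pink at (261,380). The grey one fits; pink is excluded.
- **Scoops:** steel in the tray at (420,265), purple at (560,435). The steel one fits.
- **Other items:** bin at (525,263) with its back to +x and six balls near (520,247); jar at (311,267).

Next I'll measure these and confirm them in a crop.

Run:
```python
from h import *
z=np.load('d1.npz');cb=z['cb'];ca=z['ca'];ib=z['ib'].astype(int)
cv2.imwrite('pics/c1.png',cv2.resize(z['ib'][130:225,115:385][...,::-1],None,fx=2.96,fy=2.96,interpolation=cv2.INTER_CUBIC))
P=np.concatenate([cb.reshape(-1,3),ca.reshape(-1,3)]);C=np.concatenate([z['ib'].reshape(-1,3),z['ia'].reshape(-1,3)]).astype(int)
def at(u,v): return cb[int(v/1.5),int(u/1.5)].round(0)
for n,p in dict(jar=(311,267),lid=(209,270),pink=(261,380),tray=(420,272),bin=(525,263),cap=(142,254),jarb=(355,175),jara=(480,165),amber=(240,175),pot=(612,296)).items(): print(n,at(*p))
def near(c,r): return np.hypot(P[:,0]-c[0],P[:,1]-c[1])<r
def circ(Q):
    A=np.c_[2*Q,np.ones(len(Q))];s=np.linalg.lstsq(A,(Q**2).sum(1),rcond=None)[0];return s[:2],np.sqrt(s[2]+s[:2]@s[:2])
# jar
for n,(u,v),zr in (('jar',(311,267),(79,90)),('lid',(209,270),(14,22)),):
    c=cb[int(v/1.5),int(u/1.5)][:2]; m=near(c,85)&(P[:,2]>zr[0])&(P[:,2]<zr[1]);Q=P[m]
    (cx,cy),r=cv2.minEnclosingCircle(Q[:,:2].astype(np.float32)); print(n,len(Q),cx,cy,r,np.median(Q[:,2]))
c=at(209,270)[:2];m=near(c,60)&(P[:,2]>40)&(P[:,2]<60);Q=P[m];print('bar',Q.mean(0),cv2.minAreaRect(Q[:,:2].astype(np.float32)),len(Q))
# bin: blue
bl=(C[:,2]>1.6*C[:,0])&(C[:,2]>60)
c=at(525,263)[:2]
m=near(c,140)&bl&(P[:,2]>6);Q=P[m];print('bin all',cv2.minAreaRect(Q[:,:2].astype(np.float32)),Q[:,:3].max(0))
m=near(c,140)&bl&(P[:,2]>70)&(P[:,2]<80);Q=P[m];print('bin rim75',cv2.minAreaRect(Q[:,:2].astype(np.float32)),len(Q))
# tray+scoop
c=at(420,272)[:2]
m=near(c,135)&(P[:,2]>5);Q=P[m];print('tray',cv2.minAreaRect(Q[:,:2].astype(np.float32)),len(Q))
m=near(c,135)&(P[:,2]>50);Q=P[m];print('handle',cv2.minAreaRect(Q[:,:2].astype(np.float32)),len(Q),Q.max(0))
m=near(c,135)&(P[:,2]>30)&(P[:,2]<44)&(C.sum(1)>200);Q=P[m];print('bowlrim',cv2.minAreaRect(Q[:,:2].astype(np.float32)),len(Q))
```

```text
jar [549. 124.  15.]
lid [533. 326.  48.]
pink [316. 214.  32.]
tray [ 537. -101.   49.]
bin [ 568. -327.    4.]
cap [571. 473.  21.]
jarb [733.  36.  70.]
jara [ 748. -218.   96.]
amber [712. 257. 121.]
pot [ 493. -492.   48.]
jar 809 543.8973999023438 122.11373138427734 61.26922607421875 84.16454904369584
lid 1687 542.3958129882812 333.9172058105469 60.74542999267578 18.070527333980863
bar [542.8708448  333.79304562  47.30634335] ((542.1788940429688, 334.31536865234375), (74.9769287109375, 17.134109497070312), 37.73322296142578) 263
bin all ((559.100830078125, -317.1365966796875), (209.93348693847656, 117.89225769042969), 7.992819786071777) [ 670.24892423 -248.87094613   82.41585132]
bin rim75 ((598.2503662109375, -311.8193664550781), (130.86068725585938, 118.02351379394531), 7.5403547286987305) 662
tray ((540.3258056640625, -105.593994140625), (255.2382354736328, 257.1082763671875), 70.8818130493164) 2584
handle ((481.2075500488281, -100.89974975585938), (117.04603576660156, 18.838665008544922), 2.794663667678833) 355 [539.7090263  -89.09784245 104.6330654 ]
bowlrim ((545.2847900390625, -102.05230712890625), (62.8765869140625, 87.60298919677734), 2.4072442054748535) 184
```

View pics/c1.png

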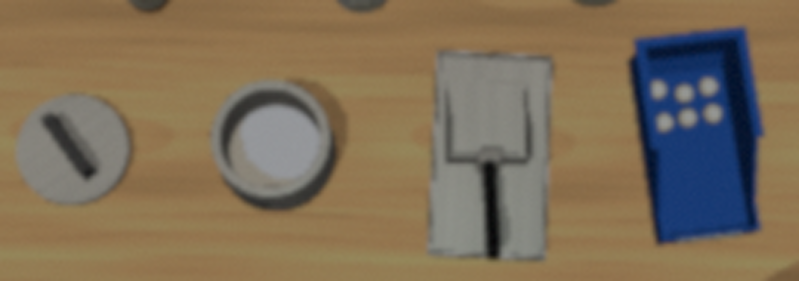

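The crop confirms the grey lid at (73,150), jar at (274,147), steel scoop in its tray at (488,130), and bin at (697,135) with six balls, open front towards the robot. Now a precise fit.

Run:
```python
from h import *
from scipy.optimize import least_squares
z=np.load('d1.npz')
for k in 'ba':
    P=z['c'+k].reshape(-1,3);C=z['i'+k].reshape(-1,3).astype(int)
    near=lambda c,r: np.hypot(P[:,0]-c[0],P[:,1]-c[1])<r
    fit=lambda f,x0: least_squares(f,x0,loss='soft_l1',f_scale=2)
    for n,c,zr,rm in (('jar',(544,122),(80,90),54.5),):
        Q=P[near(c,75)&(P[:,2]>zr[0])&(P[:,2]<zr[1])]
        s=fit(lambda p:np.maximum(abs(np.hypot(Q[:,0]-p[0],Q[:,1]-p[1])-rm)-5.5,0),[*c]);print(k,n,s.x.round(1),len(Q),np.median(Q[:,2]))
    Q=P[near((542,334),75)&(P[:,2]>13)&(P[:,2]<24)]
    s=fit(lambda p:np.maximum(np.hypot(Q[:,0]-p[0],Q[:,1]-p[1])-59,0),[542,334]);print(k,'lid',s.x.round(1),np.median(Q[:,2]),Q[:,:2].mean(0))
    Q=P[near((542,334),45)&(P[:,2]>42)&(P[:,2]<60)];m=Q.mean(0);w,v=np.linalg.eigh(np.cov(Q[:,:2].T));print(k,'bar',m,np.degrees(np.arctan2(v[1,1],v[0,1]))%180,np.median(Q[:,2]))
    bl=(C[:,2]>1.6*C[:,0])&(C[:,2]>50)
    Q=P[near((565,-317),140)&bl&(P[:,2]>70)&(P[:,2]<82)]
    def fb(p):
        c,s_=np.cos(p[2]),np.sin(p[2]);d=Q[:,:2]-p[:2];x=d@[c,s_];y=d@[-s_,c]
        ds=np.hypot(np.maximum(abs(abs(y)-50)-2,0),np.maximum(-10-x,0)+np.maximum(x-100,0))
        db=np.hypot(np.maximum(abs(x-98)-2,0),np.maximum(abs(y)-52,0));return np.minimum(ds,db)
    s=fit(fb,[560,-317,.139]);print(k,'bin',s.x.round(3),s.cost,len(Q),np.median(Q[:,2]))
    b=s.x
    if k=='b': bb=b
    # cream in bin
    cr=(C[:,0]>110)&(C[:,0]>0.75*C[:,2])&near((bb[0]+40,bb[1]+6),75)&(P[:,2]<45)
    M=cr.reshape(384,512).astype(np.uint8);n,L,st,ce=cv2.connectedComponentsWithStats(M)
    for i in range(1,n):
        if st[i,4]<6: continue
        q=P.reshape(384,512,3)[L==i];m=np.median(q,0);d=m[:2]-bb[:2];c,s_=np.cos(bb[2]),np.sin(bb[2]);print('  ball',ce[i].round(1),st[i,4],m.round(1),'bin xy',(d@[c,s_]).round(1),(d@[-s_,c]).round(1))
    dark=C.max(1)<70
    Q=P[near((480,-101),80)&(P[:,2]>35)&(P[:,2]<115)&dark]
    w,v=np.linalg.eigh(np.cov(Q[:,:2].T));print(k,'handle',Q.mean(0).round(1),np.degrees(np.arctan(v[1,1]/v[0,1])),Q.min(0).round(),Q.max(0).round(),len(Q))
    pf=np.polyfit(Q[:,0],Q[:,2],1);print('   slope',pf,'z at 450',np.polyval(pf,450))
    Q=P[near((545,-102),60)&(P[:,2]>37)&(P[:,2]<46)&~dark]
    print(k,'bowl back rim',Q.mean(0).round(1),np.percentile(Q,[5,50,95],axis=0).round(1).tolist(),len(Q))
    Q=P[near((545,-102),150)&(P[:,2]>11)&(P[:,2]<17)];print(k,'tray rim',cv2.minAreaRect(Q[:,:2].astype(np.float32)))
```

```text
b jar [542.5 122.3] 372 84.23494317946302
b lid [540.7 334.8] 17.606324980133536 [539.25448658 334.48711873]
b bar [540.19339973 334.51205578  47.53013942] 37.83556434859338 47.26146716099106
b bin [ 5.56738e+02 -3.16952e+02  1.29000e-01] 503.35676621990314 315 74.60233119421287
  ball [325.8 168.6] 182 [ 5.874e+02 -2.516e+02 -2.000e-01] bin xy 38.8 60.9
  ball [353.9 158.9] 22 [ 616.1 -335.6   20. ] bin xy 56.4 -26.1
  ball [337.1 160. ] 20 [ 611.8 -282.8   21.1] bin xy 59.0 26.8
  ball [346. 161.] 21 [ 609.2 -311.4   21.2] bin xy 52.7 -1.2
  ball [346.9 169.1] 22 [ 583.1 -313.6   21.3] bin xy 26.6 -0.1
  ball [355.2 167.9] 21 [ 588.  -339.7   19.9] bin xy 28.1 -26.6
  ball [339. 171.] 21 [ 577.1 -288.7   21.5] bin xy 23.8 25.4
b handle [ 473.2 -100.7   79.2] 0.004401997890174556 [ 425. -109.   36.] [528. -94. 105.] 142
   slope [ -0.53092942 330.40355794] z at 450 91.48531806185602
b bowl back rim [ 538.1 -102.2   42.1] [[522.0, -142.3, 37.9], [535.7, -94.5, 42.6], [558.8, -59.0, 45.6]] 58
b tray rim ((542.8336181640625, -103.97500610351562), (124.09720611572266, 220.2835235595703)
[... 321 characters left out ...]
69 [ 5.880e+02 -2.513e+02 -1.000e-01] bin xy 39.4 61.1
  ball [139.8 214.9] 30 [ 594.5 -338.7   19.4] bin xy 34.7 -26.4
  ball [149.1 214.8] 32 [ 590.2 -311.3   19.6] bin xy 33.9 1.4
  ball [155.9 214.2] 9 [ 585.5 -291.2   19.9] bin xy 31.8 21.8
  ball [138.1 238.1] 30 [ 6.643e+02 -3.175e+02 -3.000e-01] bin xy 106.6 -14.4
a handle [482.8 -99.2  72.5] -0.6725578277849025 [ 431. -108.   41.] [530. -94. 102.] 162
   slope [ -0.545303   335.79798705] z at 450 90.41163552623232
a bowl back rim [ 541.  -101.1   41.6] [[533.2, -143.6, 37.6], [538.0, -99.7, 41.4], [561.7, -58.9, 45.5]] 82
a tray rim ((544.1727905273438, -105.57176208496094), (124.92282104492188, 222.509521484375), 87.70063018798828)
```

>>> {"op": "send_rows", "data": {"series": [[85, [0.42, 1.0, -0.2], [0, 0, -0.66]], [85, [0.42, 1.0, -0.2], [0, 0, -0.66]], [85, [0.42, 1.0, -0.2], [0, 0, -0.66]], [85, [0.42, 1.0, -0.2], [0, 0, -0.66]], [85, [0.42, 1.0, -0.2], [0, 0, -0.66]], [85, [0.42, 1.0, -0.2], [0, 0, -0.66]], [85, [0.42, 1.0, -0.2], [0, 0, -0.66]], [85, [0.42, 1.0, -0.2], [0, 0, -0.66]]]}}

```text
clock: 1.1
eef_pos: [474.2, -129.9, 157.2]
tool_rot: [3.141, -0.0, -0.012]
force: [2.2, -0.5, 0.5]
width: 85.0
gripper_force: 0.0
```

>>> {"op": "send_rows", "data": {"series": [[85, [0, 0, 0], [0, 0, 0]], [85, [0, 0, 0], [0, 0, 0]]]}}

```text
clock: 1.35
eef_pos: [473.3, -132.0, 157.5]
tool_rot: [3.141, 0.001, -0.009]
force: [-1.8, -0.3, -0.5]
width: 85.2
gripper_force: 0.0
```

Run:
```python
from h import *
d=cam('wrist');save(d,'w1.png',s=1.5);c=cloud(d);np.savez('w1.npz',c=c,i=d['img'])
s=sensors.read_state();print(s['eef_pos'],s['tool_rot'],s['qpos'].round(4));print(d['f'],d['world_to_cam'].round(3))
P=c.reshape(-1,3);C=d['img'].reshape(-1,3).astype(int)
m=(C.max(1)<70)&(abs(P[:,0]-480)<70)&(abs(P[:,1]+101)<25)&(P[:,2]>30)&(P[:,2]<115);Q=P[m]
print(len(Q),Q.mean(0),Q.min(0),Q.max(0),np.polyfit(Q[:,0],Q[:,1],1))
for lo,hi in ((440,455),(465,480),(490,505)):
    q=Q[(Q[:,0]>lo)&(Q[:,0]<hi)];print(lo,len(q),np.percentile(q,[3,50,97],axis=0).round(1).tolist())
```

```text
[ 473.11900259 -133.06590168  157.68252115] [ 3.14069468e+00  3.42079028e-04 -1.14683148e-02] [ 0.0981  0.5496  0.1715  2.0454 -0.1669  0.5596 -1.1958]
297.3186396354542 [[-1.00000e-02 -1.00000e+00 -0.00000e+00 -1.27438e+02]
 [-9.58000e-01  9.00000e-03  2.87000e-01  4.43488e+02]
 [-2.87000e-01  3.00000e-03 -9.58000e-01  4.28980e+02]
 [ 0.00000e+00  0.00000e+00  0.00000e+00  1.00000e+00]]
2780 [ 479.01269286 -102.15424881   77.40160056] [ 427.98689979 -108.30755306   37.21290579] [529.96365086 -93.55520489 104.9185346 ] [ 5.38589530e-03 -1.04734161e+02]
440 464 [[440.5, -108.1, 86.4], [447.3, -102.2, 95.9], [454.5, -95.3, 100.8]]
465 448 [[465.4, -108.1, 74.7], [472.5, -102.3, 81.7], [479.5, -95.4, 86.3]]
490 412 [[490.5, -108.1, 57.4], [497.4, -102.4, 67.0], [504.4, -95.4, 72.0]]
```

View pics/w1.png

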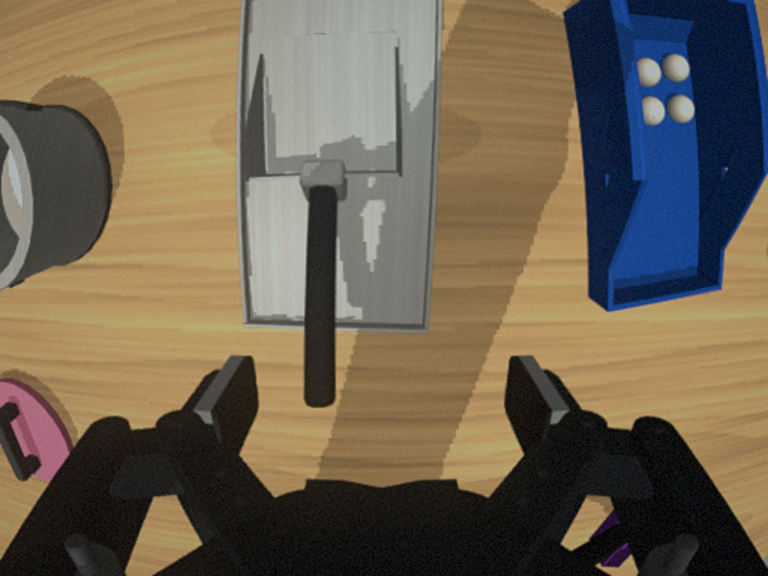

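>>> {"op": "send_rows", "data": {"series": [[85, [0.15, 0.26, 0], [0, 0, 0.1]], [85, [0.14, 0.26, -0.1], [0, 0, 0.1]], [85, [0, 0, -0.5], [0, 0, 0]], [85, [0, 0, -0.5], [0, 0, 0]], [85, [0, 0, -0.33], [0, 0, 0]], [85, [0, 0, -0.2], [0, 0, 0]], [85, [0, 0, 0], [0, 0, 0]], [85, [0, 0, 0], [0, 0, 0]]]}}

```text
clock: 2.4
eef_pos: [491.6, -100.5, 60.4]
tool_rot: [3.141, -0.001, 0.008]
force: [0.7, 0.4, 0.2]
width: 85.4
gripper_force: 0.0
```

>>> {"op": "send_rows", "data": {"series": [[40, [0, -0.02, 0], [0, 0, 0]], [10, [0, 0, 0], [0, 0, 0]], [5, [0, 0, 0], [0, 0, 0]], [5, [0, 0, 0], [0, 0, 0]], [5, [0, 0, 0], [0, 0, 0]], [5, [0, 0, 0], [0, 0, 0]]]}}

```text
clock: 3.15
eef_pos: [491.0, -101.6, 60.0]
tool_rot: [-3.141, -0.0, 0.008]
force: [-0.4, 1.3, 3.7]
width: 12.8
gripper_force: 61.1
```

Run:
```python
from h import *
s=sensors.read_state();print(s['eef_pos'],s['tool_rot'],s['qpos'].round(4),s['width'],s['gripper_force'],s['force'])
```

```text
[ 491.03553684 -101.59401171   60.0410577 ] [-3.14147585e+00 -1.42411370e-04  7.71305594e-03] [ 0.0774  0.7338  0.1059  2.0726 -0.2113  0.345  -1.2077] 12.761991770115563 61.088072061538696 [-0.39210475  1.2944541   3.71056295]
```

>>> {"op": "send_rows", "data": {"series": [[5, [0, 0, 0.2], [0, 0, 0]], [5, [0, 0, 0.5], [0, 0, 0]], [5, [0, 0, 0.5], [0, 0, 0]], [5, [0, 0, 0.5], [0, 0, 0]], [5, [0, -0.4, 0.2], [0, 0, 0.3]], [5, [0, -0.4, 0], [0, 0, 0.3]], [5, [0, -0.3, 0], [0, 0, 0.2]], [5, [0, 0, 0], [0, 0, 0]]]}}

```text
clock: 4.15
eef_pos: [490.6, -169.3, 174.2]
tool_rot: [3.141, -0.0, 0.074]
force: [-0.5, 0.3, -1.0]
width: 13.3
gripper_force: 60.3
```

Run:
```python
from h import *
from scipy.optimize import least_squares
s=sensors.read_state();print(s['eef_pos'],s['tool_rot'],s['qpos'].round(4),s['width'],s['force'],s['torque'])
d=cam('wrist');save(d,'w2.png',s=1.5);c2=cloud(d);np.savez('w2.npz',c=c2,i=d['img'])
z=np.load('w1.npz')
for P,I in ((z['c'],z['i']),(c2,d['img'])):
    P=P.reshape(-1,3);C=I.reshape(-1,3).astype(int)
    bl=(C[:,2]>1.6*C[:,0])&(C[:,2]>30)&(abs(P[:,0]-560)<130)&(abs(P[:,1]+317)<80)
    A=P[bl&(P[:,2]>72)&(P[:,2]<79)];B=P[bl&(P[:,2]>29)&(P[:,2]<35)&(P[:,0]<480)]
    def loc(Q,p):
        c,s_=np.cos(p[2]),np.sin(p[2]);e=Q[:,:2]-p[:2];return e@[c,s_],e@[-s_,c]
    def f(p):
        x,y=loc(A,p);ds=np.hypot(np.maximum(abs(abs(y)-50)-2,0),np.maximum(-10-x,0)+np.maximum(x-100,0))
        db=np.hypot(np.maximum(abs(x-98)-2,0),np.maximum(abs(y)-52,0));r=np.minimum(ds,db)
        x,y=loc(B,p);df=np.hypot(np.maximum(abs(x+98)-2,0),np.maximum(abs(y)-52,0));ds=np.hypot(np.maximum(abs(abs(y)-50)-2,0),np.maximum(-100-x,0)+np.maximum(x+70,0))
        return np.r_[r,np.minimum(df,ds)]
    q=least_squares(f,[559,-317,.132],loss='soft_l1',f_scale=1.5);print(q.x.round(3),q.cost,len(A),len(B))
    F=P[bl&(abs(P[:,2]-4)<2)];x,y=loc(F,q.x);print('floor',len(F),np.percentile(x,[1,99]),np.percentile(y,[1,99]),np.median(F[:,2]))
```

```text
[ 490.58303365 -169.27864512  174.22968144] [ 3.14075486e+00 -8.02284008e-05  7.39101102e-02] [ 0.1711  0.5517  0.1567  1.9602 -0.1363  0.6393 -1.0824] 13.328731480553646 [-0.54418643  0.26521525 -1.04499825] [-0.01321466  0.05253504  0.029262  ]
[ 5.55618e+02 -3.16327e+02  1.34000e-01] 4048.5882409661617 2511 535
floor 5574 [-95.10124756  82.14566935] [-50.80990322  49.70918845] 4.536600268741267
[ 5.58145e+02 -3.16478e+02  1.39000e-01] 5743.87114387138 3953 493
floor 7182 [-97.29759596  79.75637311] [-49.97904739  50.01070771] 4.531300064919577
```

View pics/w2.png

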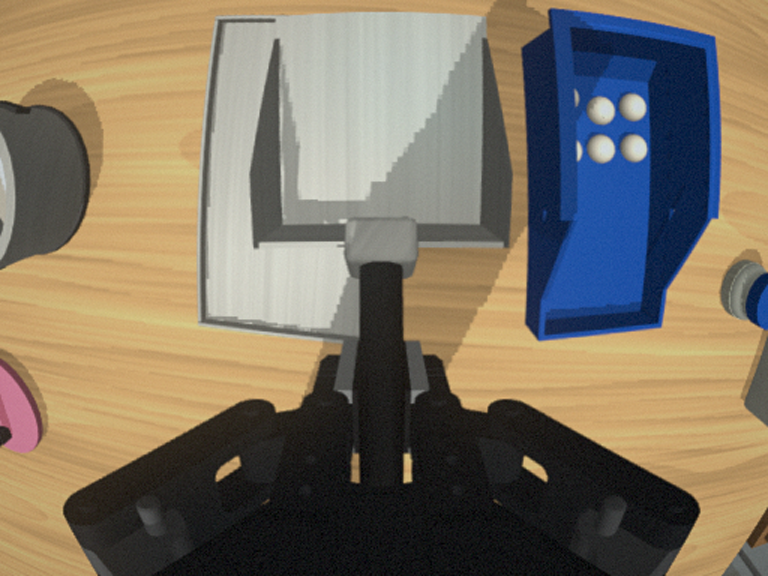

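>>> {"op": "send_rows", "data": {"series": [[5, [-0.2, -0.68, 0.07], [0, 0, 0.36]], [5, [-0.2, -0.68, 0.07], [0, 0, 0.35]], [5, [-0.2, -0.68, 0.07], [-0.11, 0.79, 0]], [5, [-0.2, -0.68, 0.06], [-0.11, 0.79, 0]], [5, [0, 0, 0], [-0.11, 0.8, 0]], [5, [0, 0, 0], [0, 0, 0]], [5, [0, 0, 0], [0, 0, 0]]]}}

```text
clock: 5.08
eef_pos: [443.1, -329.4, 189.8]
tool_rot: [-3.14, 0.209, 0.141]
force: [-0.2, -0.5, -2.0]
width: 12.9
gripper_force: 60.3
```

```bash
cat >> h.py <<'E'
BIN=np.array([556.3,-316.5]);BY=.136
def scoop(s=None,dp=0.):
    s=s or sensors.read_state(); Rt=R.from_euler('xyz',s['tool_rot']).as_matrix()
    Rs=Rt@np.diag([1,-1,-1.])  # scoop axes: x=tool x, y=-tool y, z=-tool z
    T=s['eef_pos']; o=T+Rs@[93.5,0,-57]; lip=T+Rs@[138.5,0,-57]; e=(lip-np.r_[BIN,0]); c,sn=np.cos(BY),np.sin(BY)
    y=np.arctan2(Rs[1,0],Rs[0,0]); p=np.arcsin(-Rs[2,0]); rl=np.arcsin(Rs[2,1]/np.cos(p))
    print('t',s['clock'],'TCP',T.round(1),'lip',lip.round(1),'lip in bin',np.round([c*e[0]+sn*e[1],-sn*e[0]+c*e[1],e[2]],1),'back z',(T+Rs@[48.5,0,-57])[2].round(1),'yaw/pitchdown/roll',np.degrees([y,p,rl]).round(2),'F',s['force'].round(1),'M',s['torque'].round(2),'w',round(s['width'],1),'q',s['qpos'].round(2))
    return T,Rs
E
python3 - <<'E'
from h import *
T,Rs=scoop()
# check scoop in hand from wrist at current pose
d=cam('wrist');P=cloud(d).reshape(-1,3);Q=(P-T)@Rs+np.array([-93.5,0,57]);C=d['img'].reshape(-1,3).astype(int)
g=(abs(C[:,2]-C[:,0])<40)&(abs(Q[:,1])<60)&(C.min(1)>60)
fl=Q[g&(abs(Q[:,2])<8)&(abs(Q[:,0])<38)&(abs(Q[:,1])<35)];print('floor',len(fl),np.linalg.lstsq(np.c_[fl[:,:2],np.ones(len(fl))],fl[:,2],rcond=None)[0])
w=Q[g&(Q[:,2]>20)&(Q[:,2]<42)&(Q[:,0]>-40)&(Q[:,0]<0)];print('walls y',np.median(w[w[:,1]>0,1]),np.median(w[w[:,1]<0,1]))
b=Q[g&(abs(Q[:,1])<38)&(Q[:,2]>6)&(Q[:,2]<36)&(Q[:,0]<-30)&(Q[:,0]>-55)];print('back x',np.median(b,0))
l=Q[g&(abs(Q[:,1])<35)&(abs(Q[:,2])<6)];print('lip x',np.percentile(l[:,0],[95,99,100]))
E
```

```text
t 5.075 TCP [ 443.1 -329.4  189.8] lip [ 565.5 -311.9  105.3] lip in bin [  9.8   3.3 105.3] back z 124.0 yaw/pitchdown/roll [ 8.09 11.99  0.09] F [-0.2 -0.5 -2. ] M [ 0.   -0.21  0.  ] w 12.9 q [ 0.38  0.65  0.22  1.72  0.    0.94 -0.87]
floor 13938 [-7.47170914e-04  3.28264134e-04  2.41189728e+00]
walls y 41.24964571597411 -40.991426844590386
back x [-48.69147961 -13.02587371  23.20068146]
lip x [34.40490871 38.18697103 39.68333827]
```

>>> {"op": "send_rows", "data": {"series": [[5, [0.01, -0.055, 0], [0, 0, -0.06]], [5, [0, 0, -0.4], [0, 0, 0]], [5, [0, 0, -0.4], [0, 0, 0]], [5, [0, 0, -0.4], [0, 0, 0]], [5, [0, 0, -0.3], [0, 0, 0]], [5, [0, 0, -0.1], [0, 0, 0]], [5, [0, 0, 0], [0, 0, 0]]]}}

```text
clock: 6.0
eef_pos: [443.6, -334.4, 94.1]
tool_rot: [-3.141, 0.21, 0.134]
force: [0.2, 0.0, -1.5]
width: 13.3
gripper_force: 60.4
```

```bash
sed -i 's/\[93.5,0/[89,0/;s/138.5/134/;s/48.5/44/' h.py
python3 - <<'E'
from h import *
T,Rs=scoop()
d=cam('wrist');save(d,'w3.png',s=1.5)
E
```

```text
t 6.0 TCP [ 443.6 -334.4   94.1] lip [ 561.8 -318.4   10.5] lip in bin [ 5.2 -2.7 10.5] back z 29.2 yaw/pitchdown/roll [7.670e+00 1.201e+01 1.000e-02] F [ 0.2  0.  -1.5] M [ 0.01 -0.19 -0.05] w 13.3 q [ 0.4   0.79  0.2   1.77 -0.01  0.76 -0.88]
```

View pics/w3.png

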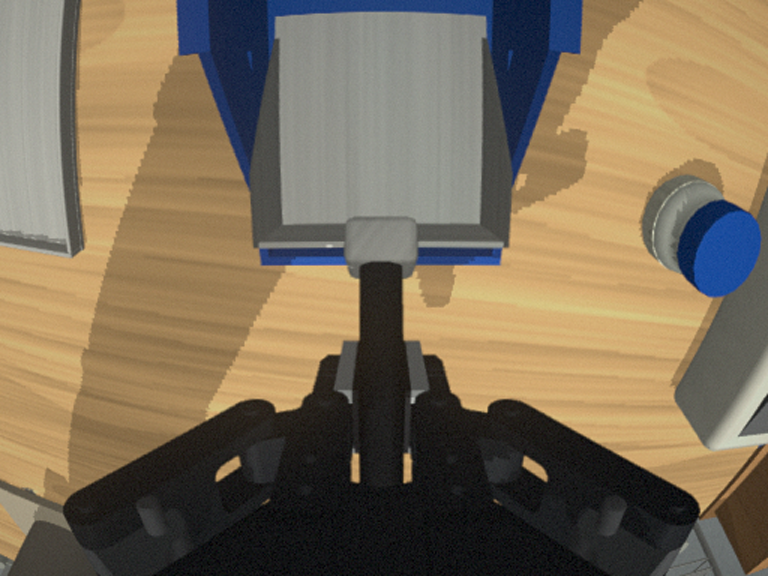

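The scoop is centred in the bin: walls at 180 and 581, bowl edges at 275 and 487.

>>> {"op": "send_rows", "data": {"series": [[5, [0, 0, -0.05], [0, 0, 0]], [5, [0, 0, -0.03], [0, 0, 0]], [5, [0, 0, 0], [0, 0, 0]], [5, [0.14, 0.02, 0], [0, 0, 0]], [5, [0.14, 0.02, 0], [0, 0, 0]], [5, [0.14, 0.02, 0], [0, 0, 0]], [5, [0.14, 0.02, 0], [0, 0, 0]], [5, [0, 0, 0], [0, 0, 0]]]}}

```text
clock: 7.05
eef_pos: [478.4, -329.1, 89.1]
tool_rot: [-3.141, 0.209, 0.135]
force: [-0.2, -0.3, -0.5]
width: 13.0
gripper_force: 60.3
```

```bash
sed -i 's/\[556.3,-316.5\]/[556.7,-319.2]/' h.py; python3 -c "
from h import *
scoop()"
```

```text
t 7.05 TCP [ 478.4 -329.1   89.1] lip [ 596.6 -313.     5.6] lip in bin [40.3  0.8  5.6] back z 24.3 yaw/pitchdown/roll [7.740e+00 1.196e+01 1.000e-02] F [-0.2 -0.3 -0.5] M [ 0.01 -0.27  0.06] w 13.0 q [ 0.37  0.82  0.2   1.7  -0.02  0.8  -0.9 ]
```

>>> {"op": "send_rows", "data": {"series": [[5, [0.014, 0.002, -0.107], [0.08, -0.595, 0]], [5, [0.018, 0.002, -0.112], [0.08, -0.595, 0]], [5, [0.025, 0.002, -0.116], [0.08, -0.595, 0]], [5, [0.03, 0.003, -0.117], [0.08, -0.595, 0]], [5, [0, 0, 0], [0, 0, 0]], [5, [0, 0, 0], [0, 0, 0]]]}}

```text
clock: 7.8
eef_pos: [482.5, -329.1, 62.3]
tool_rot: [-3.142, 0.001, 0.134]
force: [-0.6, 1.0, -1.1]
width: 13.4
gripper_force: 60.3
```

```bash
python3 -c "
from h import *
scoop()
d=cam('wrist');save(d,'w4.png',crop=(90,0,430,210),s=2.3)"
```

```text
t 7.8 TCP [ 482.5 -329.1   62.3] lip [ 615.3 -311.2    5.2] lip in bin [59.1  0.   5.2] back z 5.3 yaw/pitchdown/roll [7.67 0.04 0.  ] F [-0.6  1.  -1.1] M [-0.06  0.16  0.01] w 13.4 q [ 0.51  0.79  0.07  1.84 -0.1   0.51 -0.79]
```

View pics/w4.png

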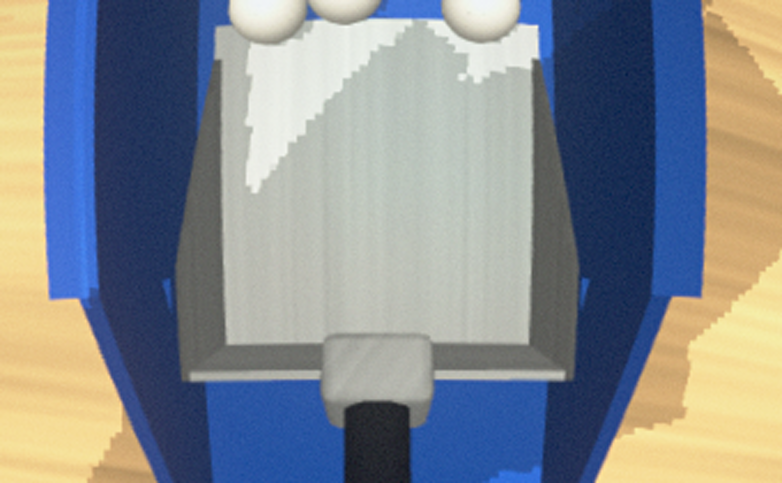

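The wrist crop shows three balls at the lip (267,5), (345,0) and (480,10). The scoop is centred, so I'll keep pushing gently towards the cove.

>>> {"op": "send_rows", "data": {"series": [[5, [0.05, 0.007, -0.008], [0, 0, 0]], [5, [0.06, 0.008, 0], [0, 0, 0]], [5, [0.06, 0.008, 0], [0, 0, 0]], [5, [0.06, 0.008, 0], [0, 0, 0]], [5, [0.05, 0.007, 0], [0, 0, 0]], [5, [0.03, 0.004, 0], [0, 0, 0]], [5, [0.02, 0.003, 0], [0, 0, 0]], [5, [0, 0, 0], [0, 0, 0]]]}}

```text
clock: 8.85
eef_pos: [502.6, -326.1, 61.6]
tool_rot: [-3.141, -0.0, 0.134]
force: [0.4, 0.2, -2.6]
width: 12.8
gripper_force: 60.3
```

```bash
python3 -c "
from h import *
T,Rs=scoop()
d=cam('wrist');save(d,'w5.png',crop=(90,0,430,210),s=2.3)
for n in ('top','wrist'):
    e=cam(n);P=cloud(e);C=e['img'].astype(int);L=(P-T)@Rs+np.array([-89,0,57])
    m=(C[...,0]>150)&(C[...,0]>C[...,2])&(abs(L[...,0]-25)<65)&(abs(L[...,1])<45)&(L[...,2]>6)&(L[...,2]<40)
    k,Lb,st,ce=cv2.connectedComponentsWithStats(m.astype(np.uint8))
    for i in range(1,k):
        if st[i,4]>5: print(n,ce[i].round(),st[i,4],np.median(L[Lb==i],0).round(1))
"
```

```text
t 8.85 TCP [ 502.6 -326.1   61.6] lip [ 635.4 -308.2    4.7] lip in bin [79.4  0.2  4.7] back z 4.6 yaw/pitchdown/roll [ 7.69 -0.02  0.01] F [ 0.4  0.2 -2.6] M [-0.01  0.2  -0.05] w 12.8 q [ 0.48  0.81  0.08  1.8  -0.11  0.54 -0.81]
wrist [224.  15.] 2170 [37.  18.7 18.2]
wrist [299.  24.] 1204 [ 29.5 -25.   18.3]
wrist [255. 145.] 21 [-36.7  -1.1  39.6]
wrist [268. 146.] 8 [-37.1  -7.2  39.4]
wrist [274. 147.] 9 [-37.2  -9.9  39.4]
```

>>> {"op": "send_rows", "data": {"series": [[5, [0.025, 0.003, 0], [0, 0, 0]], [5, [0.025, 0.003, 0], [0, 0, 0]], [5, [0, 0, 0], [0, 0, 0]]]}}

```text
clock: 9.38
eef_pos: [505.6, -325.8, 61.6]
tool_rot: [-3.142, -0.0, 0.134]
force: [-0.6, 0.4, -2.8]
width: 13.0
gripper_force: 60.3
```

```bash
python3 -c "
from h import *
T,Rs=scoop()
d=cam('wrist');save(d,'w5.png',crop=(90,0,430,210),s=2.3)"
```

```text
t 9.375 TCP [ 505.6 -325.8   61.6] lip [ 638.4 -307.9    4.7] lip in bin [82.5  0.2  4.7] back z 4.7 yaw/pitchdown/roll [ 7.69 -0.02  0.  ] F [-0.6  0.4 -2.8] M [-0.03  0.21  0.01] w 13.0 q [ 0.48  0.81  0.08  1.79 -0.11  0.54 -0.81]
```

View pics/w5.png

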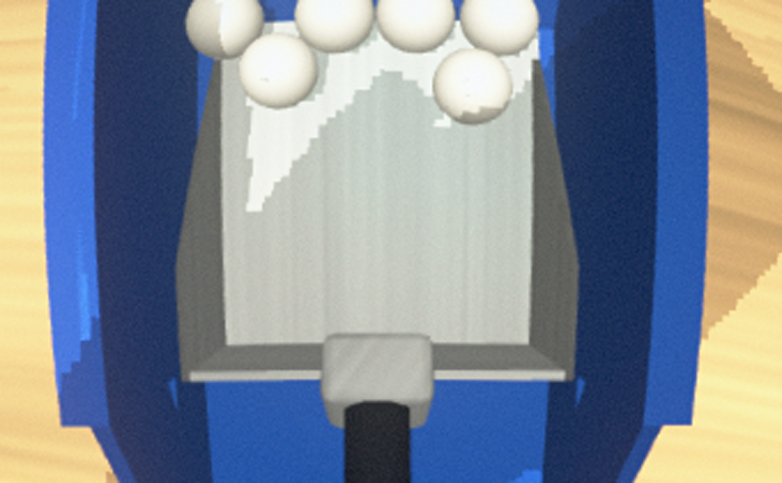

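All six balls are visible: four along the lip at (225,20), (335,15), (415,15), (500,20), and two inside at (278,70), (472,88). I'll tilt the lip up and lift, keeping the lip near the back wall so nothing rolls out.

>>> {"op": "send_rows", "data": {"series": [[5, [0.01, 0.001, 0.01], [0.065, -0.476, 0]], [5, [-0.02, -0.003, 0.02], [0.065, -0.476, 0]], [5, [-0.02, -0.003, 0.025], [0.065, -0.476, 0]], [5, [-0.025, -0.003, 0.025], [0.065, -0.476, 0]], [5, [-0.025, -0.003, 0.03], [0.065, -0.476, 0]], [5, [0, 0, 0], [0, 0, 0]], [5, [0, 0, 0], [0, 0, 0]], [5, [0, 0, 0], [0, 0, 0]]]}}

```text
clock: 10.42
eef_pos: [501.2, -326.2, 68.3]
tool_rot: [-3.141, -0.21, 0.135]
force: [-0.8, 1.2, -2.8]
width: 12.9
gripper_force: 60.1
```

```bash
cat >> h.py <<'E'
def balls(T,Rs):
    e=cam('wrist');P=cloud(e);C=e['img'].astype(int);L=(P-T)@Rs+np.array([-89,0,57])
    m=(C[...,0]>110)&(C[...,0]>C[...,2])&(L[...,0]>-44)&(L[...,0]<75)&(abs(L[...,1])<50)&(L[...,2]>5)&(L[...,2]<36)
    m=cv2.erode(m.astype(np.uint8),np.ones((7,7)))
    k,Lb,st,ce=cv2.connectedComponentsWithStats(m)
    for i in range(1,k):
        if st[i,4]>5: print('b',ce[i].round(),st[i,4],np.median(L[Lb==i],0).round(1))
    return e
E
python3 -c "
from h import *
T,Rs=scoop();d=balls(T,Rs);save(d,'w6.png',crop=(90,0,430,210),s=2.3)"
```

```text
t 10.425 TCP [ 501.2 -326.2   68.3] lip [ 642.8 -306.9   40.4] lip in bin [87.   0.5 40.4] back z 21.7 yaw/pitchdown/roll [ 7.730e+00 -1.201e+01  1.000e-02] F [-0.8  1.2 -2.8] M [-0.1   0.57  0.01] w 12.9 q [ 0.69  0.76 -0.13  1.94 -0.18  0.29 -0.66]
b [205. 104.] 188 [-17.4  25.6  19.3]
b [303. 107.] 168 [-19.2 -25.6  19.1]
b [320. 101.] 16 [-14.5 -36.6  19.8]
b [271. 100.] 10 [-14.4  -9.8  18.4]
b [244. 113.] 71 [-21.7   4.7  19.1]
b [269. 119.] 172 [-26.3  -8.4  19.6]
b [223. 124.] 118 [-28.6  17.3  19.2]
b [297. 122.] 13 [-26.9 -24.1  18.7]
b [286. 132.] 70 [-32.2 -18.   18.3]
b [309. 136.] 14 [-33.5 -30.9  19.5]
b [214. 141.] 63 [-37.1  22.1  19.4]
b [298. 146.] 37 [-39.6 -24.7  20. ]
b [199. 146.] 6 [-39.3  30.3  19.9]
```

>>> {"op": "send_rows", "data": {"series": [[5, [0, 0, 0.15], [0, 0, 0]], [5, [0, 0, 0.3], [0, 0, 0]], [5, [0, 0, 0.3], [0.03, -0.2, 0]], [5, [0, 0, 0.3], [0.06, -0.4, 0]], [5, [0, 0, 0.3], [0.06, -0.4, 0]], [5, [0, 0, 0.15], [0, 0, 0]], [5, [0, 0, 0], [0, 0, 0]]]}}

```text
clock: 11.35
eef_pos: [500.9, -327.1, 159.6]
tool_rot: [3.142, -0.299, 0.134]
force: [0.3, -0.3, -2.5]
width: 12.7
gripper_force: 60.2
```

Run:
```python
from h import *
T,Rs=scoop();e=cam('wrist');save(e,'w6.png',crop=(90,0,430,210),s=2.3)
g=cv2.GaussianBlur(cv2.cvtColor(e['img'],cv2.COLOR_RGB2GRAY)[:170,150:350],(3,3),0)
c=cv2.HoughCircles(g,cv2.HOUGH_GRADIENT,1,20,param1=80,param2=13,minRadius=13,maxRadius=21);print(c)
t=cam('top');P=cloud(t);d=P[...,:2]-BIN;c_,s_=np.cos(BY),np.sin(BY);x=d@[c_,s_];y=d@[-s_,c_];C=t['img'].astype(int)
m=(abs(y)<47)&(abs(x)<95)&(C[...,0]>120)&(C[...,0]>.75*C[...,2])&(P[...,2]<40);print('cream in bin',m.sum())
```

```text
t 11.35 TCP [ 500.9 -327.1  159.6] lip [ 644.5 -307.7  144.6] lip in bin [ 88.5  -0.5 144.6] back z 118.1 yaw/pitchdown/roll [  7.68 -17.14  -0.  ] F [ 0.3 -0.3 -2.5] M [-0.08  0.72 -0.05] w 12.7 q [ 0.79  0.61 -0.22  1.95 -0.21  0.38 -0.62]
[[[ 83.5 117.5  16. ]
  [118.5 112.5  15.8]
  [158.5 100.5  15.8]
  [147.5 133.5  17.1]
  [ 51.5 100.5  18.2]
  [ 52.5 133.5  16. ]]]
cream in bin 0
```

View pics/w6.png

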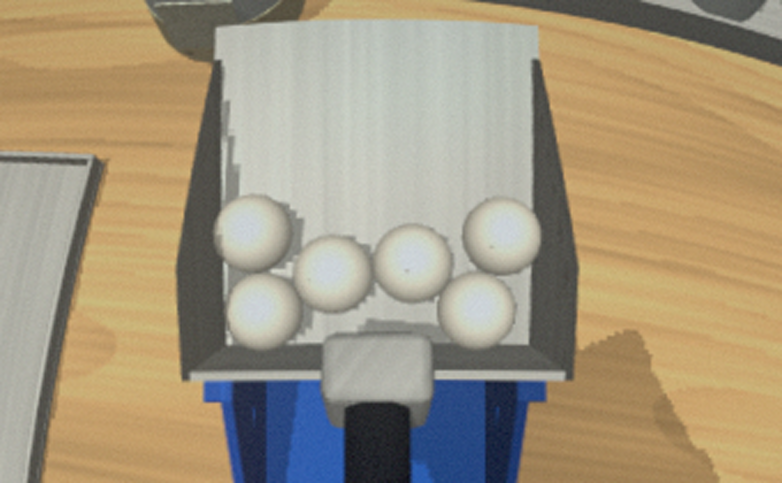

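All six balls are inside, at (255,232), (262,312), (332,273), (413,262), (502,235), (477,310). I'll carry them to the jar and yaw on the way.

>>> {"op": "send_rows", "data": {"series": [[5, [-0.04, 0.2, 0.08], [0, 0, 0.4]], [5, [-0.07, 0.35, 0.1], [0, 0, 0.5]], [5, [-0.09, 0.45, 0.1], [0, 0, 0.5]], [5, [-0.1, 0.5, 0.1], [0, 0, 0.5]], [5, [-0.1, 0.5, 0.1], [0, 0, 0.5]], [5, [-0.1, 0.5, 0.1], [0, 0, 0.5]], [5, [-0.1, 0.5, 0.1], [0, 0, 0.5]], [5, [-0.08, 0.4, 0.1], [0, 0, 0.5]]]}}

```text
clock: 12.45
eef_pos: [459.0, -120.1, 205.5]
tool_rot: [-3.139, -0.298, 0.478]
force: [-0.0, -0.1, -3.9]
width: 12.6
gripper_force: 60.1
```

```bash
python3 -c "
from h import *
scoop()"
```

```text
t 12.45 TCP [ 459.  -120.1  205.5] lip [587.5 -53.4 190.3] lip in bin [ 66.6 259.2 190.3] back z 163.9 yaw/pitchdown/roll [ 27.4  -17.05   0.13] F [-0.  -0.1 -3.9] M [-0.3   0.55  0.03] w 12.6 q [ 0.62  0.41 -0.36  2.21 -0.2   0.34 -0.61]
```

>>> {"op": "send_rows", "data": {"series": [[5, [-0.08, 0.38, 0], [-0.1, 0.14, 0.59]], [5, [-0.08, 0.38, 0], [-0.1, 0.14, 0.59]], [5, [-0.08, 0.38, 0], [-0.1, 0.14, 0.59]], [5, [-0.08, 0.36, 0], [-0.1, 0.14, 0.59]], [5, [-0.08, 0.33, 0], [-0.1, 0.14, 0.59]], [5, [-0.06, 0.25, 0], [-0.1, 0.14, 0.59]], [5, [0, 0.1, 0], [0, 0, 0]], [5, [0, 0, 0], [0, 0, 0]]]}}

```text
clock: 13.45
eef_pos: [432.1, 8.7, 205.2]
tool_rot: [-3.139, -0.208, 0.783]
force: [-0.3, -1.3, -2.2]
width: 12.9
gripper_force: 60.1
```

```bash
python3 -c "
from h import *
T,Rs=scoop();balls(T,Rs)
t=cam('top');P=cloud(t);C=t['img'].astype(int)
Q=P.reshape(-1,3);m=(np.hypot(Q[:,0]-543,Q[:,1]-121.5)<72)&(Q[:,2]>80)&(Q[:,2]<89);Q=Q[m]
from scipy.optimize import least_squares
print('jar',least_squares(lambda p:np.maximum(abs(np.hypot(Q[:,0]-p[0],Q[:,1]-p[1])-54.5)-5.5,0),[543,121.5],loss='soft_l1').x,len(Q))"
```

```text
t 13.45 TCP [432.1   8.7 205.2] lip [533.3 109.6 177.1] lip in bin [ 34.9 428.  177.1] back z 158.5 yaw/pitchdown/roll [ 44.88 -11.94   0.13] F [-0.3 -1.3 -2.2] M [-0.4   0.41 -0.  ] w 12.9 q [ 0.28  0.36 -0.33  2.26 -0.08  0.39 -0.73]
b [225. 100.] 65 [-14.5  14.9  19.5]
b [298. 106.] 182 [-18.6 -23.9  19.8]
b [270. 123.] 132 [-28.3 -10.2  20.2]
b [215. 115.] 82 [-22.1  20.9  20.3]
b [253. 120.] 33 [-26.2   0.7  19.3]
b [239. 123.] 19 [-27.3   7.9  18.4]
b [208. 130.] 94 [-30.7  25.2  18.7]
b [290. 124.] 21 [-27.3 -19.8  18.4]
b [306. 136.] 30 [-33.9 -29.2  20.3]
b [244. 138.] 30 [-35.4   5.1  19.6]
b [200. 145.] 60 [-39.   29.6  20.6]
b [292. 145.] 26 [-39.3 -21.5  20.4]
jar [542.56127978 122.08884123] 222
```

>>> {"op": "send_rows", "data": {"series": [[5, [0.032, 0.042, -0.19], [-0.42, 0.42, 0]], [5, [0.032, 0.042, -0.19], [-0.42, 0.42, 0]], [5, [0.032, 0.042, -0.19], [-0.42, 0.42, 0]], [5, [0.032, 0.042, -0.19], [-0.42, 0.42, 0]], [5, [0, 0, 0], [0, 0, 0]]]}}

```text
clock: 14.18
eef_pos: [440.3, 18.9, 158.8]
tool_rot: [-3.139, -0.001, 0.784]
force: [-1.2, 0.5, -3.9]
width: 12.8
gripper_force: 60.2
```

```bash
python3 -c "
from h import *
scoop()"
```

```text
t 14.175 TCP [440.3  18.9 158.8] lip [535.1 113.6 101.9] lip in bin [ 37.3 431.8 101.9] back z 101.9 yaw/pitchdown/roll [44.91 -0.05  0.15] F [-1.2  0.5 -3.9] M [-0.11  0.14  0.03] w 12.8 q [-0.03  0.49 -0.1   2.17  0.09  0.49 -0.99]
```

>>> {"op": "send_rows", "data": {"series": [[5, [0.051, 0.051, 0.137], [-0.566, 0.566, 0]], [5, [0.058, 0.058, 0.132], [-0.566, 0.566, 0]], [5, [0.066, 0.066, 0.125], [-0.566, 0.566, 0]], [5, [0.072, 0.072, 0.118], [-0.566, 0.566, 0]], [5, [0.079, 0.079, 0.112], [-0.566, 0.566, 0]], [5, [0, 0, 0], [0, 0, 0]], [5, [0, 0, 0], [0, 0, 0]]]}}

```text
clock: 15.05
eef_pos: [458.7, 36.9, 196.9]
tool_rot: [-3.14, 0.348, 0.781]
force: [0.0, -0.4, -1.5]
width: 13.0
gripper_force: 60.4
```

>>> {"op": "send_rows", "data": {"series": [[5, [0.085, 0.085, 0.103], [-0.566, 0.566, 0]], [5, [0.09, 0.09, 0.11], [-0.566, 0.566, 0]], [5, [0.097, 0.097, 0.102], [-0.566, 0.566, 0]], [5, [0, 0, 0], [0, 0, 0]], [5, [0, 0, 0], [0, 0, 0]]]}}

```text
clock: 15.68
eef_pos: [474.8, 53.0, 215.8]
tool_rot: [-3.141, 0.558, 0.781]
force: [-0.2, -0.8, -1.6]
width: 13.3
gripper_force: 60.4
```

```bash
python3 -c "
from h import *
T,Rs=scoop();e=balls(T,Rs)
d=cam('scene');P=cloud(d);C=d['img'].astype(int)
t=cam('top');save(t,'t2.png',crop=(150,130,260,230),s=5);save(e,'w7.png')
"
```

```text
t 15.675 TCP [474.8  53.  215.8] lip [534.  111.9  96.5] lip in bin [ 36.  430.2  96.5] back z 144.2 yaw/pitchdown/roll [44.76 31.96  0.05] F [-0.2 -0.8 -1.6] M [ 0.46 -0.51  0.05] w 13.3 q [-0.36  0.69  0.05  1.67  0.22  1.3  -1.22]
```

>>> {"op": "send_rows", "data": {"series": [[5, [0, 0, 0.4], [0.905, -0.905, 0]], [5, [0, -0.2, 0.2], [0.905, -0.905, 0]], [5, [0, -0.4, 0], [0.905, -0.905, 0]], [5, [0, -0.4, 0], [0.905, -0.905, 0]], [5, [0, -0.4, 0], [0.905, -0.905, 0]], [5, [0.03, -0.15, -0.2], [0, 0, -1]], [5, [0.03, -0.15, -0.2], [0, 0, -1]], [5, [0.03, -0.15, -0.2], [0, 0, -1]]]}}

```text
clock: 16.82
eef_pos: [480.1, -57.8, 215.8]
tool_rot: [-3.14, -0.0, 0.517]
force: [0.6, 0.5, -1.6]
width: 13.2
gripper_force: 60.4
```

>>> {"op": "send_rows", "data": {"series": [[5, [0.03, -0.15, -0.2], [0, 0, -1]], [5, [0.03, -0.15, -0.2], [0, 0, -1]], [5, [0.04, -0.15, -0.2], [0, 0, -1]], [5, [0.04, -0.15, -0.2], [0, 0, -1]], [5, [0.04, -0.12, -0.2], [0, 0, -1]], [5, [0, 0, 0], [0, 0, -0.86]], [5, [0, 0, 0], [0, 0, 0]], [5, [0, 0, 0], [0, 0, 0]]]}}

```text
clock: 17.82
eef_pos: [491.6, -100.0, 156.1]
tool_rot: [-3.139, -0.001, 0.011]
force: [-0.5, -0.1, -0.5]
width: 13.3
gripper_force: 60.3
```

Run:
```python
from h import *
T,Rs=scoop()
for n in ('top','scene'):
    d=cam(n);P=cloud(d);C=d['img'].astype(int);Q=P.reshape(-1,3)
    r=np.hypot(P[...,0]-543,P[...,1]-122)
    m=(r<46)&(P[...,2]>20)&(P[...,2]<50);print(n,'pts in jar at ball height',m.sum(), 'z',np.percentile(P[...,2][m],[50,95]) if m.any() else '')
    i=d['img'];
    if n=='top': save(d,'t3.png',crop=(165,140,250,215),s=7); g=cv2.cvtColor(cv2.resize(i[140:215,165:250],None,fx=6,fy=6,interpolation=cv2.INTER_CUBIC),cv2.COLOR_RGB2GRAY); print(cv2.HoughCircles(cv2.GaussianBlur(g,(9,9),0),cv2.HOUGH_GRADIENT,1,30,param1=60,param2=14,minRadius=17,maxRadius=28))
    # stray balls: z 15-24, cream-ish, anywhere on table away from known
    s=(C.min(-1)>150)&(P[...,2]>12)&(P[...,2]<24)&(r>70)&(P[...,0]>300)&(P[...,0]<680)&(abs(P[...,1])<420)
    k,L,st,ce=cv2.connectedComponentsWithStats(s.astype(np.uint8))
    print([(np.median(P[L==j],0).round(0).tolist(),int(st[j,4])) for j in range(1,k) if st[j,4]>4])
    q=Q[(np.hypot(Q[:,0]-543,Q[:,1]-122)<75)&(Q[:,2]>80)&(Q[:,2]<90)]
    from scipy.optimize import least_squares
    print('jar',least_squares(lambda p:np.maximum(abs(np.hypot(q[:,0]-p[0],q[:,1]-p[1])-54.5)-5.5,0),[543,122],loss='soft_l1').x)
```

```text
t 17.825 TCP [ 491.6 -100.   156.1] lip [625.6 -98.4  99.2] lip in bin [ 98.2 209.5  99.2] back z 99.1 yaw/pitchdown/roll [ 0.63 -0.03  0.13] F [-0.5 -0.1 -0.5] M [0.01 0.1  0.01] w 13.3 q [ 0.04  0.56  0.15  2.02 -0.15  0.57 -1.26]
top pts in jar at ball height 161 z [29.9129459  46.31137434]
[[[231.5 164.5  19.1]]]
[]
jar [542.10752824 122.13347095]
scene pts in jar at ball height 43 z [28.51674829 32.50398029]
[([536.0, -44.0, 14.0], 13), ([554.0, 331.0, 18.0], 680), ([618.0, -48.0, 15.0], 27), ([537.0, 336.0, 19.0], 17)]
jar [543.78002576 120.6983549 ]
```

>>> {"op": "send_rows", "data": {"series": [[5, [-0.01, -0.027, -0.4], [0, 0, 0]], [5, [0, 0, -0.5], [0, 0, 0]], [5, [0, 0, -0.4], [0, 0, 0]], [5, [0, 0, -0.2], [0, 0, 0]], [5, [0, 0, -0.05], [0, 0, 0]], [5, [0, 0, -0.04], [0, 0, 0]], [5, [0, 0, 0], [0, 0, 0]], [5, [0, 0, 0], [0, 0, 0]]]}}

```text
clock: 18.92
eef_pos: [491.6, -101.6, 60.9]
tool_rot: [-3.14, -0.001, 0.01]
force: [0.7, 0.8, -1.9]
width: 12.8
gripper_force: 60.4
```

```bash
python3 -c "
from h import *
scoop()"
```

```text
t 18.925 TCP [ 491.6 -101.6   60.9] lip [ 625.7 -100.2    4.1] lip in bin [ 98.  207.7   4.1] back z 4.0 yaw/pitchdown/roll [ 0.57 -0.08  0.11] F [ 0.7  0.8 -1.9] M [ 0.06  0.04 -0.  ] w 12.8 q [ 0.09  0.73  0.09  2.07 -0.19  0.35 -1.22]
```

>>> {"op": "send_rows", "data": {"series": [[5, [0, 0, -0.013], [0, 0, 0]], [5, [0, 0, 0], [0, 0, 0]], [40, [0, 0, 0], [0, 0, 0]], [85, [0, 0, 0], [0, 0, 0]], [85, [0, 0, 0], [0, 0, 0]], [85, [0, 0, 0.3], [0, 0, 0]], [85, [0, 0, 0.7], [0, 0, 0]], [85, [0, 0, 0.7], [0, 0, 0]]]}}

```text
clock: 19.92
eef_pos: [490.9, -101.5, 162.4]
tool_rot: [-3.139, 0.001, 0.01]
force: [1.1, -0.7, -0.1]
width: 85.2
gripper_force: 0.0
```

>>> {"op": "send_rows", "data": {"series": [[85, [0, 0.6, 0.6], [0, 0, 0]], [85, [0, 0.8, 0.2], [0, 0, 0]], [85, [0, 0.8, 0], [0, 0, 0]], [85, [0, 0.8, 0], [0, 0, 0]], [85, [0, 0.7, 0], [0, 0, 0]], [85, [0, 0, 0], [0, 0, 0]], [85, [0, 0, 0], [0, 0, 0]]]}}

```text
clock: 20.8
eef_pos: [491.0, 119.7, 209.5]
tool_rot: [-3.14, 0.0, 0.01]
force: [-0.6, -1.1, -0.3]
width: 85.3
gripper_force: 0.0
```

Run:
```python
from h import *
s=sensors.read_state();print(s['eef_pos'],s['tool_rot'],s['qpos'].round(2))
d=cam('wrist');P=cloud(d);r=np.hypot(P[...,0]-543,P[...,1]-122);m=(r<50)&(P[...,2]>5)&(P[...,2]<40)
v,u=np.where(m);print(u.min(),u.max(),v.min(),v.max())
x0,x1,y0,y1=max(u.min()-60,0),min(u.max()+60,512),max(v.min()-40,0),min(v.max()+40,384);print(x0,y0)
save(d,'w8.png',crop=(x0,y0,x1,y1),s=min(3,800/(x1-x0),600/(y1-y0)))
C=d['img'].astype(int);Q=P.reshape(-1,3);Cf=C.reshape(-1,3)
from scipy.optimize import least_squares
q=Q[(np.hypot(Q[:,0]-543,Q[:,1]-122)<75)&(Q[:,2]>81)&(Q[:,2]<89)]
print('jar',least_squares(lambda p:np.maximum(abs(np.hypot(q[:,0]-p[0],q[:,1]-p[1])-54.5)-5.5,0),[543,122],loss='soft_l1').x,len(q),np.median(q[:,2]))
e=np.hypot(q[:,0]-543,q[:,1]-122)
bar=Q[(np.hypot(Q[:,0]-541,Q[:,1]-334)<42)&(Q[:,2]>40)&(Q[:,2]<56)&(Cf.max(1)<90)]
if len(bar): print('bar',len(bar),cv2.minAreaRect(bar[:,:2].astype(np.float32)),np.median(bar,0))
t=cam('top');P=cloud(t).reshape(-1,3);C=t['img'].reshape(-1,3).astype(int)
h=P[(abs(P[:,1]+101)<25)&(P[:,0]>415)&(P[:,0]<540)&(P[:,2]>35)&(P[:,2]<115)&(C.max(1)<70)];print('handle',h.mean(0),h.min(0),h.max(0))
```

```text
[491.02957314 119.68737398 209.47492089] [-3.14025053e+00  2.70801456e-05  9.51368699e-03] [-0.43  0.48  0.2   1.96 -0.14  0.71 -1.71]
203 302 74 172
143 34
jar [542.79634907 122.02749506] 4674 85.50588372077453
bar 785 ((541.1253051757812, 333.4984130859375), (73.59870147705078, 14.28775691986084), 37.198787689208984) [540.50904002 331.19014693  49.08328236]
handle [ 475.23170039 -101.30550183   78.34738652] [ 424.89731978 -108.63180916   36.19370883] [527.46433316 -94.35532645 104.44766009]
```

View pics/w8.png

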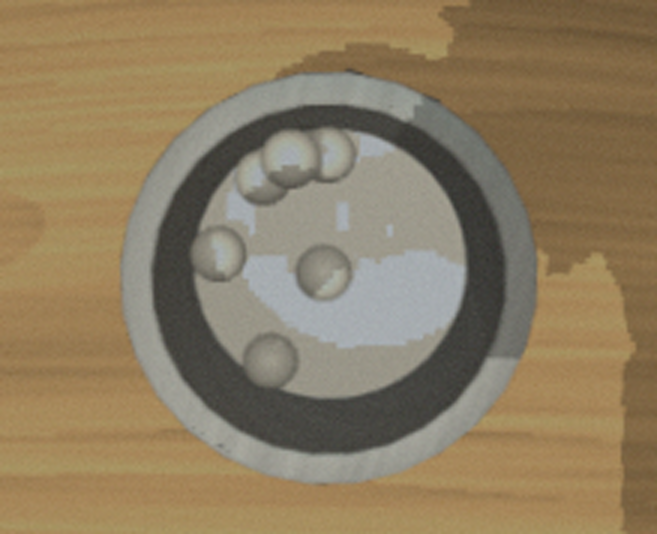

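All six balls are in the jar, at (262,178), (291,157), (330,153), (218,253), (324,272), (271,360). The scoop is back in the tray at its old pose. The lid is next.

>>> {"op": "send_rows", "data": {"series": [[85, [0.104, 0.445, -0.14], [0, 0, 0.92]], [85, [0.104, 0.445, -0.14], [0, 0, 0.92]], [85, [0.104, 0.445, -0.14], [0, 0, 0.92]], [85, [0.104, 0.445, -0.14], [0, 0, 0.92]], [85, [0.104, 0.445, -0.14], [0, 0, 0.92]], [85, [0.104, 0.445, -0.14], [0, 0, 0.92]], [85, [0.104, 0.445, -0.14], [0, 0, 0.92]], [85, [0.104, 0.445, -0.14], [0, 0, 0.92]]]}}

```text
clock: 21.9
eef_pos: [541.1, 336.3, 141.4]
tool_rot: [-3.139, -0.0, 0.658]
force: [0.8, -0.3, 0.6]
width: 85.1
gripper_force: 0.0
```

>>> {"op": "send_rows", "data": {"series": [[85, [0, 0, 0], [0, 0, 0]], [85, [0, 0, 0], [0, 0, 0]]]}}

```text
clock: 22.15
eef_pos: [540.9, 333.7, 141.9]
tool_rot: [-3.14, 0.001, 0.652]
force: [-0.5, -0.2, 0.2]
width: 85.0
gripper_force: 0.0
```

Run:
```python
from h import *
s=sensors.read_state();print(s['eef_pos'],np.degrees(s['tool_rot']),s['qpos'].round(2))
d=cam('wrist');Q=cloud(d).reshape(-1,3);Cf=d['img'].reshape(-1,3).astype(int)
bar=Q[(np.hypot(Q[:,0]-541,Q[:,1]-334)<45)&(Q[:,2]>44)&(Q[:,2]<54)&(Cf.max(1)<90)]
print('bar',len(bar),cv2.minAreaRect(bar[:,:2].astype(np.float32)),np.median(bar,0))
f=Q[(np.hypot(Q[:,0]-541,Q[:,1]-334)<75)&(Q[:,2]>15)&(Q[:,2]<22)];print('flange',cv2.minEnclosingCircle(f[:,:2].astype(np.float32)))
```

```text
[540.89830007 333.71574353 141.87670334] [-1.7990712e+02  5.7313335e-02  3.7383354e+01] [-0.61  0.73  0.02  1.65 -0.02  0.76 -1.5 ]
bar 1525 ((540.945556640625, 335.8775634765625), (73.3472671508789, 13.15820598602295), 37.6511344909668) [543.82118716 337.65128222  49.395415  ]
flange ((540.7083740234375, 335.33013916015625), 59.030765533447266)
```

>>> {"op": "send_rows", "data": {"series": [[85, [0, 0.032, -0.4], [0, 0, 0]], [85, [0, 0, -0.5], [0, 0, 0]], [85, [0, 0, -0.4], [0, 0, 0]], [85, [0, 0, -0.25], [0, 0, 0]], [85, [0, 0, -0.14], [0, 0, 0]], [85, [0, 0, 0], [0, 0, 0]], [85, [0, 0, 0], [0, 0, 0]]]}}

```text
clock: 23.08
eef_pos: [541.7, 336.3, 41.8]
tool_rot: [-3.14, -0.002, 0.652]
force: [-0.7, -1.3, -0.9]
width: 85.1
gripper_force: 0.0
```

>>> {"op": "send_rows", "data": {"series": [[40, [0, 0, 0], [0, 0, 0]], [10, [0, 0, 0], [0, 0, 0]], [5, [0, 0, 0], [0, 0, 0]], [5, [0, 0, 0], [0, 0, 0]], [5, [0, 0, 0], [0, 0, 0]], [5, [0, 0, 0], [0, 0, 0]]]}}

```text
clock: 23.82
eef_pos: [541.3, 336.0, 41.2]
tool_rot: [-3.14, -0.001, 0.652]
force: [-0.4, 0.2, 2.2]
width: 13.0
gripper_force: 59.3
```

Run:
```python
from h import *
s=sensors.read_state();print(s['eef_pos'],np.degrees(s['tool_rot']),s['qpos'].round(2),s['width'],s['gripper_force'],s['force'])
```

```text
[541.32880088 335.9916544   41.22565568] [-1.79881968e+02 -4.02753232e-02  3.73603044e+01] [-0.61  0.87  0.01  1.69 -0.02  0.57 -1.5 ] 13.009784601199433 59.2542028427124 [-0.44714807  0.2158143   2.17351818]
```

>>> {"op": "send_rows", "data": {"series": [[5, [0, 0, 0.2], [0, 0, 0]], [5, [0, 0, 0.6], [0, 0, 0]], [5, [0, 0, 0.6], [0, 0, 0]], [5, [0, 0, 0.6], [0, 0, 0]], [5, [0, -0.4, 0.1], [0, 0, 0]], [5, [0.01, -0.7, 0], [0, 0, 0]], [5, [0.01, -0.7, 0], [0, 0, 0]], [5, [0.01, -0.7, 0], [0, 0, 0]]]}}

```text
clock: 24.82
eef_pos: [541.7, 182.7, 166.0]
tool_rot: [-3.139, 0.003, 0.651]
force: [1.0, -0.6, -3.3]
width: 13.3
gripper_force: 58.8
```

>>> {"op": "send_rows", "data": {"series": [[5, [0, -0.6, 0], [0, 0, 0]], [5, [0, -0.3, 0], [0, 0, 0]], [5, [0, 0, 0], [0, 0, 0]], [5, [0, 0, 0], [0, 0, 0]]]}}

```text
clock: 25.32
eef_pos: [542.8, 134.0, 166.9]
tool_rot: [-3.138, -0.001, 0.654]
force: [0.4, 0.5, -3.5]
width: 13.1
gripper_force: 58.9
```

Run:
```python
from h import *
from scipy.optimize import least_squares
s=sensors.read_state();T=s['eef_pos'];print(T,np.degrees(s['tool_rot']),s['qpos'].round(2),s['width'],s['force'],s['torque'])
fit=lambda q,lo,hi,c:least_squares(lambda p:np.maximum(np.hypot(q[:,0]-p[0],q[:,1]-p[1])-hi,0)+np.maximum(lo-np.hypot(q[:,0]-p[0],q[:,1]-p[1]),0),c,loss='soft_l1').x.round(1)
for n in ('wrist','top','scene'):
    P=cloud(cam(n)).reshape(-1,3); zf=T[2]-41.2+18
    q=P[(np.hypot(P[:,0]-T[0],P[:,1]-T[1])<75)&(abs(P[:,2]-zf)<4)]
    if len(q)>30: print(n,'flange',cv2.minEnclosingCircle(q[:,:2].astype(np.float32)),np.median(q[:,2])-zf, 'plane',np.linalg.lstsq(np.c_[q[:,:2]-T[:2],np.ones(len(q))],q[:,2]-zf,rcond=None)[0].round(4))
    q=P[(np.hypot(P[:,0]-543,P[:,1]-122)<75)&(P[:,2]>81)&(P[:,2]<89)]
    if len(q)>30: print(n,'jar',fit(q,49,60,[543,122]),len(q))
```

```text
[542.77605094 134.02293177 166.89733313] [-1.79799929e+02 -7.28190404e-02  3.74796929e+01] [-0.29  0.6  -0.01  1.86  0.    0.68 -1.21] 13.083266386104023 [ 0.36056043  0.45453525 -3.46078183] [ 0.01692362 -0.03359274  0.00017661]
wrist flange ((542.1177978515625, 133.1595458984375), 59.13581085205078) 0.5893491278356748 plane [-0.0008  0.0027  0.563 ]
wrist jar [543. 122.] 137
top flange ((545.8446044921875, 95.72332763671875), 34.790565490722656) -0.647706694956014 plane [ 0.0046 -0.0024 -0.7558]
top jar [543. 122.] 82
scene flange ((543.6406860351562, 132.59141540527344), 60.29753875732422) -0.15331142013923227 plane [-0.0066  0.0034 -0.0275]
scene jar [544.4 121. ] 238
```

>>> {"op": "send_rows", "data": {"series": [[5, [0.005, -0.1, 0], [0, 0, 0]], [5, [0.005, -0.085, -0.1], [0, 0, 0]], [5, [0, 0, -0.25], [0, 0, 0]], [5, [0, 0, -0.2], [0, 0, 0]], [5, [0, 0, -0.1], [0, 0, 0]], [5, [0, 0, 0], [0, 0, 0]], [5, [0, 0, 0], [0, 0, 0]]]}}

```text
clock: 26.35
eef_pos: [543.8, 121.0, 128.2]
tool_rot: [-3.14, -0.001, 0.652]
force: [-0.4, -0.7, -3.6]
width: 12.7
gripper_force: 58.9
```

Run:
```python
from h import *
s=sensors.read_state();T=s['eef_pos'];print(T,np.degrees(s['tool_rot']),s['width'],s['force'],s['torque'])
d=cam('wrist');P=cloud(d);Q=P.reshape(-1,3)
q=Q[(np.hypot(Q[:,0]-T[0],Q[:,1]-T[1])<75)&(abs(Q[:,2]-(T[2]-23.2))<5)];print('flange',cv2.minEnclosingCircle(q[:,:2].astype(np.float32)))
for n in ('top','scene'):
    Q=cloud(cam(n)).reshape(-1,3)
    q=Q[(np.hypot(Q[:,0]-T[0],Q[:,1]-T[1])<75)&(abs(Q[:,2]-(T[2]-23.2))<5)];print(n,len(q),cv2.minEnclosingCircle(q[:,:2].astype(np.float32)))
```

```text
[543.80475279 121.03452495 128.20592582] [-1.79885064e+02 -5.11884165e-02  3.73686038e+01] 12.696051092433002 [-0.38676999 -0.68435404 -3.60613351] [ 0.01174334 -0.00968468  0.00955192]
flange ((543.4816284179688, 120.49054718017578), 58.88648223876953)
top 89 ((548.0044555664062, 74.04150390625), 33.31736373901367)
scene 783 ((544.7432250976562, 119.92465209960938), 59.86901092529297)
```

>>> {"op": "send_rows", "data": {"series": [[5, [-0.01, 0.025, 0], [0, 0, 0]], [5, [0, 0, -0.03], [0, 0, 0]], [5, [0, 0, -0.04], [0, 0, 0]], [5, [0, 0, -0.03], [0, 0, 0]], [5, [0, 0, 0], [0, 0, 0]]]}}

```text
clock: 27.12
eef_pos: [542.8, 122.3, 121.7]
tool_rot: [-3.139, 0.0, 0.652]
force: [0.4, -0.6, -2.8]
width: 12.9
gripper_force: 58.9
```

>>> {"op": "send_rows", "data": {"series": [[5, [0, 0, -0.03], [0, 0, 0]], [5, [0, 0, -0.02], [0, 0, 0]], [5, [0, 0, 0], [0, 0, 0]], [5, [0, 0, 0], [0, 0, 0]]]}}

```text
clock: 27.62
eef_pos: [543.0, 122.4, 119.0]
tool_rot: [-3.139, -0.0, 0.652]
force: [0.1, 0.9, -3.0]
width: 12.6
gripper_force: 58.9
```

>>> {"op": "send_rows", "data": {"series": [[5, [0, 0, -0.013], [0, 0, 0]], [5, [0, 0, 0], [0, 0, 0]], [40, [0, 0, 0], [0, 0, 0]], [85, [0, 0, 0], [0, 0, 0]], [85, [0, 0, 0], [0, 0, 0]], [85, [0, 0, 0.3], [0, 0, 0]], [85, [0, 0, 0.7], [0, 0, 0]], [85, [0, 0, 0.7], [0, 0, 0]]]}}

```text
clock: 28.62
eef_pos: [542.7, 122.3, 221.2]
tool_rot: [-3.139, 0.0, 0.652]
force: [1.2, -0.9, -1.3]
width: 85.1
gripper_force: 0.0
```

>>> {"op": "send_rows", "data": {"series": [[85, [0, 0, 0.3], [0, 0, 0]], [85, [0, 0, 0], [0, 0, 0]], [85, [0, 0, 0], [0, 0, 0]]]}}

```text
clock: 29.0
eef_pos: [542.3, 122.2, 237.3]
tool_rot: [-3.139, 0.001, 0.652]
force: [-0.3, -0.6, -0.4]
width: 84.9
gripper_force: 0.0
```

Run:
```python
from h import *
s=sensors.read_state();print(s['eef_pos'],s['width'],s['force'],s['clock'])
for n in ('wrist','top','scene'):
    d=cam(n);P=cloud(d);Q=P.reshape(-1,3);C=d['img'].reshape(-1,3).astype(int)
    q=Q[(np.hypot(Q[:,0]-543,Q[:,1]-122)<62)&(Q[:,2]>90)&(Q[:,2]<100)]
    if len(q)>20: print(n,'flange',len(q),cv2.minEnclosingCircle(q[:,:2].astype(np.float32)),'z',np.median(q[:,2]),np.linalg.lstsq(np.c_[q[:,:2]-[543,122],np.ones(len(q))],q[:,2],rcond=None)[0].round(4))
    q=Q[(abs(Q[:,1]+101)<35)&(Q[:,0]>550)&(Q[:,0]<610)&(Q[:,2]<12)]
    if len(q)>20: print(n,'scoop floor z',np.median(q[:,2]),np.linalg.lstsq(np.c_[q[:,:2]-[580,-101],np.ones(len(q))],q[:,2],rcond=None)[0].round(4))
```

```text
[542.25265082 122.20762425 237.28607599] 84.93114910512895 [-0.25150739 -0.63961556 -0.41083778] 29.0
wrist flange 10106 ((542.8552856445312, 122.07472229003906), 59.13900375366211) z 95.61438706894774 [-8.0000e-04 -2.0000e-04  9.5625e+01]
wrist scoop floor z 5.50846283045729 [ 1.0000e-04 -6.0000e-04  5.5113e+00]
top flange 162 ((551.0399780273438, 86.32943725585938), 44.60887145996094) z 94.34729568485557 [ 1.65000e-02 -6.30000e-03  9.40463e+01]
top scoop floor z 4.486364615933212 [-4.0000e-04 -9.2000e-03  4.4685e+00]
scene flange 876 ((543.1859130859375, 119.19435119628906), 60.689640045166016) z 95.1061787982664 [-4.90000e-03 -3.20000e-03  9.50362e+01]
scene scoop floor z 4.763751756785382 [-2.9000e-03  5.3000e-03  4.9036e+00]
```

The lid's flange sits level at 95 mm, which matches 77 + 18, and is centred on the jar. The scoop floor is level at 5 mm, as it should be in the tray. Handing in.

```bash
python3 -c "
from cell import ctrl
print(ctrl.finish_job())"
```

```text
the job is handed in; nothing more can be done
None
```

The job is handed in at about 29 s: all six balls are in the jar, the lid is level and centred on it, and the empty scoop is flat in its tray.

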